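# Count to the third gap and push the findings tray in

### The job

On the hatter's bench, count along the divider rack by touch, starting from the end with the tall end panel: run a fingertip along the rail, touching it over the first gap, then over the second, then over the third. Then push the loose findings tray lengthwise into that third gap, along the bench and never lifted, until it is fully home against the back board, its near end flush with the ends of the dividers. Leave the two trays already in the rack and the other things on the bench where they are.

Things in the scene. Friction and masses are not known exactly. Their poses are not given: they have to be found in the camera images.
- rack: Plywood divider rack fixed to the bench: six gaps in a row, open above and in front, floorless (bench below). Origin on the bench, mid-row at the mouths; x into the gaps, y along the row. Gap centres y = +160, +96, +32, -32, -96, -160 mm; 56 mm clear, dividers 8 mm thick, 56 mm high, rounded noses at x = 0; back board's face at x = 110 mm, 50 mm high. The +96 and -96 gaps hold trays.
- tall_end: The taller plywood end panel, closing the +y or the -y end of the rack (rack y = +192 or -192 mm); counting starts at the gap next to it. 8 mm thick, 122 mm long in x, 64 mm high in front, its back part (rack x 62 to 122 mm) rising to a round top 115 mm high. Origin at its front foot, on the bench, in the plane of the gap mouths.
- low_end: The low end panel, 64 mm high all along, closing the other end of the rack. 8 mm thick. Origin at its front foot, on the bench, in the plane of the gap mouths.
- rail_1: Section of the wooden rail over the gap centred at rack y = +160 mm. Sections 1 to 6 form one rigid rail set 30 mm back from the mouths: 18 mm deep (rack x 30 to 48 mm), flat top 62 mm above the bench, underside 48 mm; each 56 mm long in y, parted by notches 8 mm wide and 2 mm deep over the dividers. Origin: middle of the top face, axes as the rack's.
- rail_2: Section of the wooden rail over the gap centred at rack y = +96 mm. Origin at the middle of its top face; as rail_1.
- rail_3: Section of the wooden rail over the gap centred at rack y = +32 mm. Origin at the middle of its top face; as rail_1.
- rail_4: Section of the wooden rail over the gap centred at rack y = -32 mm. Origin at the middle of its top face; as rail_1.
- rail_5: Section of the wooden rail over the gap centred at rack y = -96 mm. Origin at the middle of its top face; as rail_1.
- rail_6: Section of the wooden rail over the gap centred at rack y = -160 mm. Origin at the middle of its top face; as rail_1.
- tray: The loose findings tray on the bench before the rack: open-topped steel, 110 mm long (x), 50 wide (y), 35 high, walls 3 mm, brass buckles in it, 0.11 to 0.23 kg; slides on the bench. Origin at the centre of its underside; its x is within 0.3 rad of the rack's x at the start, either end may be taken as front. Home in a gap, its origin is at rack x = 55 mm.
- stored_a: A like tray with bobbins in it, standing in the gap at rack y = +96 mm; leave it. Origin at the centre of its underside.
- stored_b: A like tray with wooden toggles in it, standing in the gap at rack y = -96 mm; leave it. Origin at the centre of its underside.
- mug: Bystander: blue mug, 80 mm across, 92 mm high, handle at its +y side, standing beside the rack at the robot's right (-y). Origin at the centre of its underside.
- glue_jar: Bystander: stoneware jar 80 mm across with a white glue bottle standing in it, 168 mm high in all, beside the rack at the robot's left (+y). Origin at the centre of its underside.
- thread_cone: Bystander: cone of thread, 68 mm across, 98 mm high, standing on the bench at the -y side, nearer the robot than the mug. Origin at the centre of its underside.
Things that resemble listed ones, but are neither listed nor needed, are in the scene too. Leave any red look-alike of the tray alone.

How it is judged:
By the outcome, as a careful person would: the job done as asked, in the order asked, and still so for the second after the job is handed in, with the robot touching nothing.
It also fails if it takes over 72 s, if anything falls off the work surface, if the arm or the gripper's body presses on something with over 40 N, if the wrist force passes 120 N, or if a joint passes its speed limit or range.

### The arm

A 7-joint arm with a two-finger parallel gripper is mounted at the origin on the work surface. World frame = base frame: x ahead of the robot, y to its left, z up, the work surface at z = 0. Lengths are in m, angles in rad, forces in N, time in s.
With the tool pointing down it reaches from about 0.4 to 0.85 m from the base axis. Payload 4.4 kg.
Tool frame: the origin (TCP) lies at the very end of the fingers, on their centre line; the grasp point (between the pads) lies 19 mm behind it (env.pinch_z is the z of the grasp point in the tool frame, in m); z points along the fingers, y is the line along which they close (so a half turn about z gives the same grasp; the last joint's range is limited). The gripper opens to 94 mm and grips with 3 to 60 N. Pads are 16 mm wide; open, the fingers measure 119 mm over their backs; the gripper's body (75 mm by 177 mm) begins 78 mm behind the grasp point.
Start: joints at [-1.291, 0.628, 0.038, 1.517, -0.027, 0.996, -0.02], TCP at [0.22, 0.612, 0.205] pointing down, gripper open.
Joint ranges: [-3.06, 3.06], [-0.37, 2.12], [-1.25, 1.32], [0.18, 2.47], [-1.1, 4.24], [0.23, 1.98], [-2.94, 2.94]. Speed limits (rad/s): [2.57, 2.57, 3.14, 3.14, 3.14, 3.14, 3.14].

### API

Orientations are given as a unit quaternion [x, y, z, w].
In Python, from workcell import env gives the robot as it stands.
- The arm moves only by the tool servo_tool, never from a script. Its argument "deltas" is a list that holds one entry, the list of rows, each a list of 7 numbers: the shift along the tool's x, y, z in cm, then the turn, a rotation vector about the tool's x, y, z in degrees, then the finger opening in cm, from 0 to 9.4. In form: [[[dx, dy, dz, wx, wy, wz, hand], ...]]. A call has 1 to 12 rows; each row is the pose to reach, as a shift and turn from the pose commanded when the call began, along the tool's axes at that moment; what a row does not reach only later rows make up. A row lasts 1/10 s, in which the tool goes at most 50 mm and 8.59 degrees, less where a joint would pass 70% of its speed; a pose out of reach is approached as far as the arm can. A call with a gripper value outside its range is refused whole. The fingers move at their own pace and stop on an object; the grip force is fixed at half the most. Time passes only in rows, so rows that repeat a pose let the fingers close. It gives the time, the measured TCP pose, the force, the opening and the grip force at its end, in the units of the state.
- env.observe(): the state, without advancing time (a new reading comes with each control period).
- env.grab_frame(name): name is "scene" or "top"; returns a dict with "color" (400x640x3 uint8, blue, green, red), "fx", "fy", "cx", "cy" (pixels), "R" (3x3) and "t" (3): a world point X has camera coordinates R X + t. Camera axes: x right, y down, z forward; pixel columns grow to the right and rows downward; lengths in m; the calibration is good to about 2 mm. A picture is of the moment at which its call begins. There is no depth.
- env.job_done(): hands the job in; it is judged then, once.
The state is a dict: "t": time; "q": joint angles; "qvel": joint speeds; "joint_efforts": joint torques, N m; "ee_pos": TCP position; "tcp_rot": TCP orientation; "force": force on the tool from outside, world axes, zero at the start; "wrist_torque": the same for the moment, N m; "gripper_width": opening from 0.0 (shut) to 1.0 (fully open); "gripper_force": force on a finger pad.
Only numpy, scipy, OpenCV 4.12 (cv2) and the standard library are available. Lean on these libraries where they do the work, as an engineer would, in place of code of your own. Each camera call takes 0.05 s, during which the arm holds its last target. There are 200 camera calls.

## Working session

There is one attempt and no reset: what is moved stays moved. The work goes in short steps, Python scripts to look and compute and a tool call to move; the robot and the scene stay as the last step left them, time stands still between calls to the robot, and variables do not carry over. Pictures are saved under pics/ and viewed, at most 10 in all, crops included, and the job is handed in when it is done.

Besides the shell and the picture viewer there is one more tool, called after "Call:" as a command line: name --argument value ..., lists and objects as JSON in quotes. servo_tool: Moves the arm, as the interface text tells. Its arguments: {"type":"object","properties":{"deltas":{"type":"array","items":{"type":"array","items":{"type":"array","items":{"type":"number"}}}}},"required":["deltas"]}

```bash
mkdir -p pics
cat > h.py <<'E'
import numpy as np, cv2
from workcell import env
def ray(f,u,v,z):
    R=np.array(f["R"]);t=np.array(f["t"]);C=-R.T@t
    d=R.T@np.array([(u-f["cx"])/f["fx"],(v-f["cy"])/f["fy"],1]);return C+d*(z-C[2])/d[2]
def proj(f,X):
    p=np.array(f["R"])@np.array(X)+np.array(f["t"]);return f["fx"]*p[0]/p[2]+f["cx"],f["fy"]*p[1]/p[2]+f["cy"]
E
python3 - <<'E'
from h import *
for n in("scene","top"):
    f=env.grab_frame(n);cv2.imwrite(f"pics/{n}0.png",f["color"]);print(n,f["fx"],f["cx"],f["cy"],-np.array(f["R"]).T@f["t"],np.array(f["R"]).round(3))
s=env.observe();print(s)
E
```

```text
scene 386.4767101976772 324.1824952333119 190.9193085279038 [1.06340473 0.6452757  0.76697141] [[-0.78   0.626 -0.017]
 [ 0.415  0.496 -0.762]
 [-0.468 -0.602 -0.647]]
top 436.13771052374864 314.8095080632196 200.55201685386953 [ 0.36234765 -0.02188443  1.36698339] [[ 0.02  -1.    -0.011]
 [-0.987 -0.018 -0.157]
 [ 0.157  0.014 -0.987]]
{'t': 0.1, 'q': array([-1.29082205,  0.62924246,  0.03845659,  1.51820359, -0.02700362,
        0.9962962 , -0.01998629]), 'qvel': array([ 3.66087211e-04, -1.85944870e-03, -8.33385265e-05, -3.20786230e-03,
        1.16594078e-03,  8.81266110e-04,  1.18569194e-03]), 'joint_efforts': array([ 1.98356036e-03, -5.50796700e+01,  1.14693046e+00, -1.87121183e+01,
       -5.22305060e-02,  1.91323645e-02,  7.40526957e-05]), 'ee_pos': array([0.22008575, 0.61100685, 0.20467413]), 'tcp_rot': array([ 1.72025321e-01,  9.85092190e-01, -8.05048111e-04, -1.31383656e-04]), 'force': array([-0.9464825 ,  0.37581206, -0.97551015]), 'wrist_torque': array([ 0.03684746,  0.04813738, -0.02882476]), 'gripper_force': 0.0, 'gripper_width': 1.0051984434985914}
```

View pics/scene0.png

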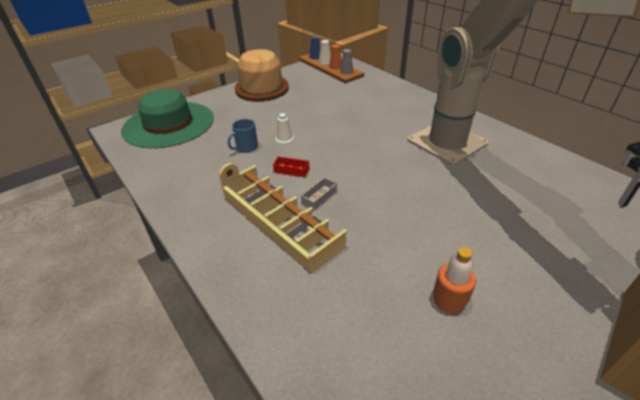

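View pics/top0.png

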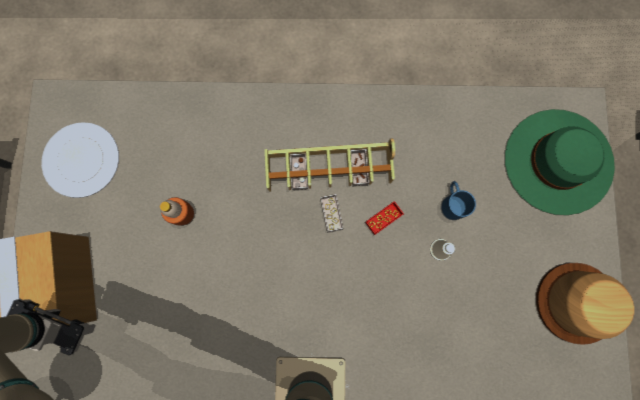

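The top picture shows the tall end panel at (392,150), the right (-y) end. Counting from there, gap 1 is at about (381,165), gap 2 at (360,165) with stored_b in it, and gap 3 at (339,165). Candidates for the tray are the grey loose one at (331,213), the red look-alike at (384,218), and the stored trays at (299,170) and (360,165). The grey one is the tray. I'll check it in a close crop.

Run:
```python
from h import *
f=env.grab_frame("top");c=f["color"]
cv2.imwrite("pics/crop1.png",cv2.resize(c[130:250,255:415],None,fx=5,fy=5,interpolation=cv2.INTER_CUBIC))
hsv=cv2.cvtColor(c,cv2.COLOR_BGR2HSV);H,S,V=cv2.split(hsv)
roi=np.zeros_like(H);roi[130:200,255:405]=1
def rect(m,z,name):
    cs,_=cv2.findContours(m.astype(np.uint8),cv2.RETR_EXTERNAL,cv2.CHAIN_APPROX_NONE)
    for k in sorted(cs,key=cv2.contourArea)[::-1][:4]:
        if cv2.contourArea(k)<8: continue
        P=np.array([ray(f,*p[0],z)[:2] for p in k],np.float32);r=cv2.minAreaRect(P*1000)
        print(name,cv2.boundingRect(k),np.round(r[0],1),np.round(r[1],1),round(r[2],1))
rail=(roi>0)&(H<18)&(S>110)&(V>70); rect(rail,.062,"rail")
ys,xs=np.nonzero(rail);P=np.array([ray(f,x,y,.062)[:2] for x,y in zip(xs,ys)])
yel=(roi>0)&(H>=20)&(H<38)&(S>90); rect(yel,.056,"yel")
for p in [(201,175),(215,331),(218,384)]: print(hsv[p[0],p[1]])
print(hsv[213:216,312:350].tolist()[0])
```

```text
rail (352, 164, 18, 9) [ 673.7 -141.6] [25.1 52.2] 1.0
rail (373, 164, 18, 8) [ 675.6 -205.7] [20.4 53.2] 6.3
rail (269, 172, 18, 7) [647.2 112.2] [18.8 52.4] 1.0
rail (290, 170, 18, 8) [653.4  48.2] [19.9 52.6] 5.5
yel (266, 146, 93, 43) [677.7   5.5] [120.5 287.7] 4.3
yel (360, 140, 35, 39) [ 706.6 -206. ] [101.5 105.8] 17.6
yel (389, 159, 5, 22) [ 672.3 -236.4] [66.4 10.4] 3.9
[ 10 165 131]
[ 19  67 141]
[ 12 188 168]
[[19, 36, 135], [21, 36, 136], [20, 37, 139], [21, 35, 137], [21, 35, 137], [21, 35, 137], [20, 39, 139], [21, 37, 139], [20, 37, 139], [21, 36, 136], [20, 37, 124], [17, 34, 106], [14, 31, 142], [15, 26, 176], [18, 28, 185], [16, 29, 184], [16, 31, 183], [18, 30, 184], [18, 36, 179], [21, 55, 162], [25, 88, 162], [28, 89, 166], [25, 49, 178], [20, 29, 186], [19, 26, 186], [16, 32, 170], [14, 30, 128], [16, 18, 153], [19, 26, 154], [20, 36, 148], [20, 36, 147], [20, 37, 146], [20, 35, 146], [21, 35, 145], [20, 37, 145], [20, 37, 145], [20, 37, 145], [21, 37, 144]]
```

View pics/crop1.png

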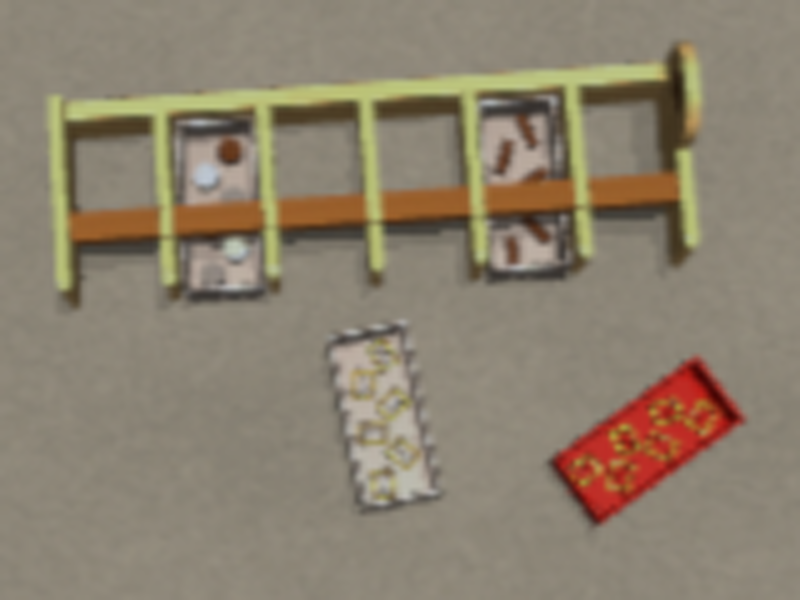

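The crop confirms the grey tray with brass buckles, corners at about crop (330,343), (406,322), (440,495) and (362,510). The tall panel is at crop (685,95). I'll work out the tray pose and the first move.

```bash
cat >> h.py <<'E'
from scipy.spatial.transform import Rotation as Ro
A=np.deg2rad(5.1);O=np.array([.6226,-.0503]);EX=np.array([np.cos(A),np.sin(A)]);EY=np.array([-np.sin(A),np.cos(A)])
def W(x,y): return O+(x*EX+y*EY)/1000
def Rk(p): d=(np.array(p)[:2]-O)*1000; return d@EX,d@EY
def st():
    s=env.observe();print("t",round(s["t"],2),"p",s["ee_pos"].round(4),"rack",np.round(Rk(s["ee_pos"]),1),"F",s["force"].round(1),"w",round(s["gripper_width"],3),"q",s["q"].round(2));return s
def delta(xy,z,yawy):
    "tool delta (cm,deg) to xy,z with tool y at world angle yawy deg, pointing down"
    s=st();R=Ro.from_quat(s["tcp_rot"]);d=R.inv().apply(np.r_[xy,z]-s["ee_pos"])*100
    c,n=np.cos(np.deg2rad(yawy)),np.sin(np.deg2rad(yawy));y=np.array([c,n,0]);zz=np.array([0,0,-1.]);T=Ro.from_matrix(np.c_[np.cross(y,zz),y,zz])
    print("delta",d.round(2),(R.inv()*T).as_rotvec(degrees=True).round(1))
E
python3 - <<'E'
from h import *
f=env.grab_frame("top")
c=[ray(f,255+u/5,130+v/5,.035)[:2] for u,v in[(330,343),(406,322),(440,495),(362,510)]]
c=np.array(c)*1000;print(c.round(0),c.mean(0).round(1))
a=(c[0]+c[1]-c[2]-c[3])/2;print(np.linalg.norm(a),np.rad2deg(np.arctan2(a[1],a[0])), Rk(c.mean(0)/1000))
print(W(39,-160),W(39,-96),W(39,-32)); delta(W(39,-160),.16,95.1)
E
```

```text
[[581. -22.]
 [595. -69.]
 [488. -91.]
 [478. -44.]] [535.4 -56.7]
107.28622561311575 11.714400217530853 (np.float64(-87.39775017285746), np.float64(1.3996764807220332))
[ 0.67566869 -0.20619969] [ 0.66997945 -0.14245306] [ 0.66429022 -0.07870644]
t 0.2 p [0.2201 0.6112 0.2049] rack [-342.1  694.7] F [ 0.7 -0.2  0.1] w 0.999 q [-1.29  0.63  0.04  1.52 -0.03  1.   -0.02]
delta [-70.56 -61.46   4.56] [ -0.1  -0.  -24.9]
```

Call:
servo_tool --deltas '[[[-70.5,-61.5,3,0,0,-25,0],[-70.5,-61.5,3,0,0,-25,0],[-70.5,-61.5,3,0,0,-25,0],[-70.5,-61.5,3,0,0,-25,0],[-70.5,-61.5,3,0,0,-25,0],[-70.5,-61.5,3,0,0,-25,0],[-70.5,-61.5,3,0,0,-25,0],[-70.5,-61.5,3,0,0,-25,0],[-70.5,-61.5,3,0,0,-25,0],[-70.5,-61.5,3,0,0,-25,0],[-70.5,-61.5,3,0,0,-25,0],[-70.5,-61.5,3,0,0,-25,0]]]'

```text
t: 1.4
ee_pos: [0.5125, 0.0856, 0.1863]
tcp_rot: [-0.045, 0.999, 0.0, 0.0]
force: [0.4, 0.5, 0.4]
gripper_width: 0.023
gripper_force: 0.0
```

```bash
python3 -c "
from h import *
delta(W(39,-160),.12,95.1)"
```

```text
t 1.4 p [0.5125 0.0856 0.1863] rack [-97.5 145.1] F [0.4 0.5 0.4] w 0.023 q [-0.18  0.47 -0.06  1.9   0.04  0.78  1.4 ]
delta [-13.6  -30.54   6.62] [0.  0.  0.1]
```

Call:
servo_tool --deltas '[[[-13.6,-30.5,0,0,0,0,0],[-13.6,-30.5,0,0,0,0,0],[-13.6,-30.5,0,0,0,0,0],[-13.6,-30.5,0,0,0,0,0],[-13.6,-30.5,0,0,0,0,0],[-13.6,-30.5,0,0,0,0,0],[-13.6,-30.5,4,0,0,0,0],[-13.6,-30.5,6.6,0,0,0,0],[-13.6,-30.5,6.6,0,0,0,0],[-13.6,-30.5,6.6,0,0,0,0],[-13.6,-30.5,6.6,0,0,0,0]]]'

```text
t: 2.5
ee_pos: [0.6761, -0.2028, 0.1223]
tcp_rot: [-0.046, 0.999, -0.0, 0.001]
force: [0.6, -0.4, 0.3]
gripper_width: 0.0
gripper_force: 0.0
```

Run:
```python
from h import *
delta(W(39,-160),.066,95.1)
f=env.grab_frame("top");g=env.grab_frame("scene")
a=cv2.resize(f["color"][110:250,255:415],None,fx=3.5,fy=3.5,interpolation=cv2.INTER_CUBIC)
b=cv2.resize(g["color"][140:280,205:365],None,fx=3.5,fy=3.5,interpolation=cv2.INTER_CUBIC)
cv2.imwrite("pics/c2.png",cv2.resize(np.hstack([a,b]),(800,350)))
```

```text
t 2.5 p [ 0.6761 -0.2028  0.1223] rack [  39.7 -156.7] F [ 0.6 -0.4  0.3] w 0.0 q [ 0.28  0.79 -0.05  1.42  0.04  0.92  1.88]
delta [ 0.09 -0.33  5.63] [-0.   0.2  0.2]
```

View pics/c2.png

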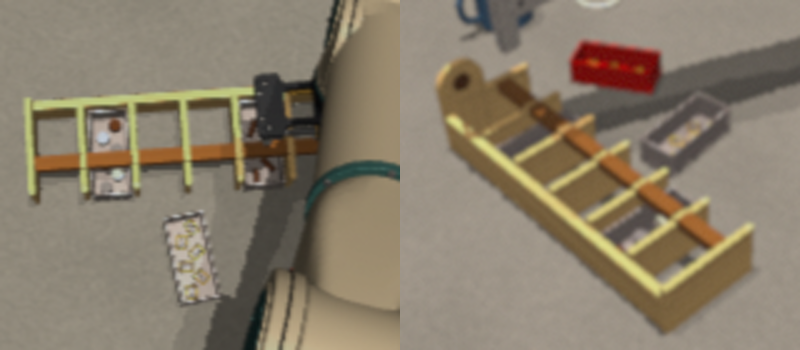

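The top half shows the arm over gap 1. In the scene half the fingers are at (505,25), above the first rail section near the tall panel. Next I descend to touch.

Call:
servo_tool --deltas '[[[0,-0.3,3,0,0,0,0],[0,-0.3,5,0,0,0,0],[0,-0.3,5.5,0,0,0,0],[0,-0.3,5.7,0,0,0,0],[0,-0.3,5.8,0,0,0,0],[0,-0.3,5.9,0,0,0,0],[0,-0.3,5.95,0,0,0,0]]]'

```text
t: 3.3
ee_pos: [0.6761, -0.2071, 0.0624]
tcp_rot: [-0.045, 0.999, -0.0, 0.001]
force: [-1.7, 0.9, 7.2]
gripper_width: 0.007
gripper_force: 3.6
```

Call:
servo_tool --deltas '[[[0,0,-0.02,0,0,0,0],[0,1,-0.02,0,0,0,0],[0,2,-0.02,0,0,0,0],[0,3,-0.02,0,0,0,0],[0,4,-0.02,0,0,0,0],[0,5,-0.02,0,0,0,0],[0,6,-0.02,0,0,0,0],[0,6.4,-0.02,0,0,0,0],[0,6.4,0,0,0,0,0],[0,6.4,0,0,0,0,0]]]'

```text
t: 4.3
ee_pos: [0.6703, -0.1434, 0.0623]
tcp_rot: [-0.045, 0.999, -0.001, 0.001]
force: [0.2, -1.3, 8.7]
gripper_width: 0.004
gripper_force: 4.3
```

```bash
python3 -c "
from h import *
delta(W(39,-96),.062,95.1)"
```

```text
t 4.3 p [ 0.6703 -0.1434  0.0623] rack [ 39.3 -97. ] F [ 0.2 -1.3  8.7] w 0.004 q [ 0.19  0.84 -0.04  1.52  0.04  0.78  1.8 ]
delta [0.03 0.1  0.03] [-0.1  0.1  0.1]
```

Call:
servo_tool --deltas '[[[0,0,-0.02,0,0,0,0],[0,1,-0.02,0,0,0,0],[0,2,-0.02,0,0,0,0],[0,3,-0.02,0,0,0,0],[0,4,-0.02,0,0,0,0],[0,5,-0.02,0,0,0,0],[0,6,-0.02,0,0,0,0],[0,6.4,-0.02,0,0,0,0],[0,6.4,0,0,0,0,0],[0,6.4,0,0,0,0,0]]]'

```text
t: 5.3
ee_pos: [0.6646, -0.0798, 0.0623]
tcp_rot: [-0.045, 0.999, -0.001, 0.001]
force: [-0.2, -3.0, 8.6]
gripper_width: 0.007
gripper_force: 4.7
```

```bash
python3 -c "
from h import *
delta(W(39,-32),.062,95.1)"
```

```text
t 5.3 p [ 0.6646 -0.0798  0.0623] rack [ 39.2 -33.1] F [-0.2 -3.   8.6] w 0.007 q [ 0.09  0.82 -0.03  1.58  0.03  0.75  1.71]
delta [0.02 0.11 0.03] [-0.1  0.1  0.1]
```

Call:
servo_tool --deltas '[[[0,0,-3,0,0,0,0],[0,0,-6,0,0,0,0],[5,1,-6,0,0,-2,0],[10,2,-6,0,0,-4,5],[15.6,3.1,-6,0,0,-6.5,9.4],[15.6,3.1,-6,0,0,-6.5,9.4],[15.6,3.1,-6,0,0,-6.5,9.4],[15.6,3.1,-6,0,0,-6.5,9.4],[15.6,3.1,-6,0,0,-6.5,9.4],[15.6,3.1,-6,0,0,-6.5,9.4],[15.6,3.1,-3,0,0,-6.5,9.4],[15.6,3.1,-2,0,0,-6.5,9.4]]]'

```text
t: 6.5
ee_pos: [0.5049, -0.0626, 0.0789]
tcp_rot: [-0.102, 0.995, 0.0, -0.001]
force: [-0.7, -0.2, 0.5]
gripper_width: 0.731
gripper_force: 0.0
```

Run:
```python
from h import *
delta(W(-117,-2),.006,101.7)
g=env.grab_frame("scene");f=env.grab_frame("top")
cv2.imwrite("pics/c3.png",np.hstack([cv2.resize(x[140:260,a:a+160],(400,300),interpolation=cv2.INTER_CUBIC) for x,a in((f["color"],255),(g["color"],230))]))
```

```text
t 6.5 p [ 0.5049 -0.0626  0.0789] rack [-118.4   -1.8] F [-0.7 -0.2  0.5] w 0.731 q [ 0.11  0.62 -0.06  2.02  0.07  0.5   1.78]
delta [-0.15 -0.04  7.29] [ 0.  -0.1 -0. ]
```

View pics/c3.png

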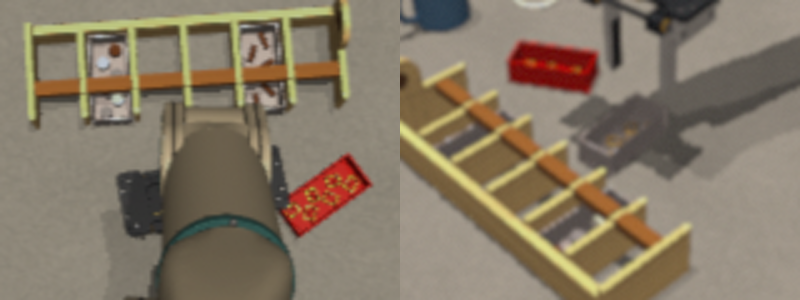

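The fingers at scene-crop (612,50) and (668,90) straddle the tray, whose near end is at (640,125), and they clear the red tray at (552,68). Next I descend and close.

Call:
servo_tool --deltas '[[[-0.1,0,0,0,0,0,9.4],[-0.1,0,0,0,0,0,9.4],[-0.1,0,2,0,0,0,9.4],[-0.1,0,4,0,0,0,9.4],[-0.1,0,6,0,0,0,9.4],[-0.1,0,7.2,0,0,0,9.4],[-0.1,0,7.2,0,0,0,9.4]]]'

```text
t: 7.3
ee_pos: [0.5058, -0.0624, 0.008]
tcp_rot: [-0.102, 0.995, 0.0, -0.001]
force: [0.9, -0.6, 1.1]
gripper_width: 0.995
gripper_force: 0.0
```

Call:
servo_tool --deltas '[[[0,0,0,0,0,0,7],[0,0,0,0,0,0,6],[0,0,0,0,0,0,5.5],[0,0,0,0,0,0,5],[0,0,0,0,0,0,4.5],[0,0,0,0,0,0,4.5],[0,0,0,0,0,0,4.5],[0,0,0,0,0,0,4.5]]]'

```text
t: 8.1
ee_pos: [0.5064, -0.0625, 0.0089]
tcp_rot: [-0.102, 0.995, -0.0, 0.0]
force: [-0.3, 0.4, 2.7]
gripper_width: 0.531
gripper_force: 30.0
```

```bash
python3 -c "
from h import *
delta(W(-117,-32),.008,95.1)"
```

```text
t 8.1 p [ 0.5064 -0.0625  0.0089] rack [-116.8   -1.9] F [-0.3  0.4  2.7] w 0.531 q [ 0.09  0.75 -0.04  2.05  0.08  0.34  1.76]
delta [ 0.37 -2.99  0.09] [-0.   0.   6.6]
```

Call:
servo_tool --deltas '[[[0.1,-0.5,0.05,0,0,1,4.5],[0.2,-1.2,0.08,0,0,2.5,4.5],[0.3,-1.9,0.08,0,0,4.2,4.5],[0.4,-2.6,0.08,0,0,5.8,4.5],[0.4,-3,0.08,0,0,6.6,4.5],[0.4,-3,0.08,0,0,6.6,4.5],[0.4,-3,0.08,0,0,6.6,4.5],[0.4,-3,0.08,0,0,6.6,4.5]]]'

```text
t: 8.9
ee_pos: [0.5101, -0.092, 0.0089]
tcp_rot: [-0.044, 0.999, 0.0, 0.001]
force: [0.3, 3.3, 9.9]
gripper_width: 0.534
gripper_force: 29.9
```

Run:
```python
from h import *
delta(W(-117,-32),.008,95.1)
g=env.grab_frame("scene");f=env.grab_frame("top")
cv2.imwrite("pics/c4.png",np.hstack([cv2.resize(x[140:260,a:a+160],(400,300),interpolation=cv2.INTER_CUBIC) for x,a in((f["color"],255),(g["color"],230))]))
for x in(0,-30):
  for y in(-60,-4): print([np.round(proj(g,np.r_[W(x,y),z])) for z in (0,.056)])
```

```text
t 8.9 p [ 0.5101 -0.092   0.0089] rack [-115.8  -31.5] F [0.3 3.3 9.9] w 0.534 q [ 0.14  0.76 -0.03  2.03  0.05  0.35  1.74]
delta [ 0.12 -0.05  0.09] [ 0.   0.2 -0. ]
[array([284., 201.]), array([283., 186.])]
[array([296., 210.]), array([295., 195.])]
[array([292., 196.]), array([290., 182.])]
[array([304., 205.]), array([303., 190.])]
```

View pics/c4.png

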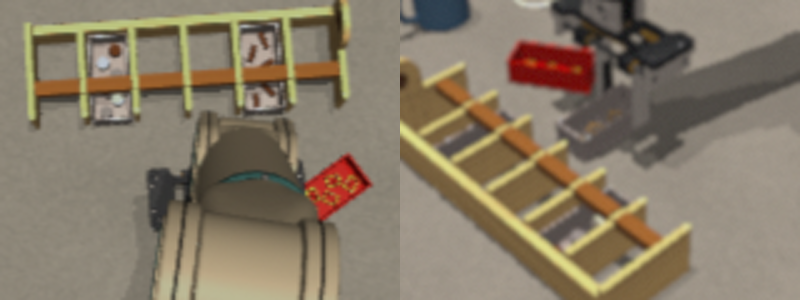

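The scene crop shows the tray, front at (575,135), lined up with the third gap. That gap's noses are at (532,118) and (565,150), matching the projection. Next I advance gently.

Call:
servo_tool --deltas '[[[-0.8,-0.05,-0.03,0,0,0,4.5],[-1.6,-0.05,-0.03,0,0,0,4.5],[-2.4,-0.05,-0.03,0,0,0,4.5],[-3,-0.05,-0.03,0,0,0,4.5],[-3.5,-0.05,-0.03,0,0,0,4.5],[-4,-0.05,-0.03,0,0,0,4.5],[-4.5,-0.05,-0.03,0,0,0,4.5],[-4.5,-0.05,-0.03,0,0,0,4.5]]]'

```text
t: 9.8
ee_pos: [0.5514, -0.0896, 0.0088]
tcp_rot: [-0.044, 0.999, -0.0, -0.002]
force: [-4.2, -0.4, 12.0]
gripper_width: 0.529
gripper_force: 30.0
```

Run:
```python
from h import *
delta(W(-20,-32),.009,95.1)
```

```text
t 9.8 p [ 0.5514 -0.0896  0.0088] rack [-74.4 -32.8] F [-4.2 -0.4 12. ] w 0.529 q [ 0.13  0.79 -0.02  1.91  0.04  0.45  1.73]
delta [-5.44  0.09 -0.04] [ 0.  -0.2 -0. ]
```

Call:
servo_tool --deltas '[[[-0.8,0.05,-0.04,0,0,0,4.5],[-1.6,0.05,-0.04,0,0,0,4.5],[-2.4,0.05,-0.04,0,0,0,4.5],[-3.2,0.05,-0.04,0,0,0,4.5],[-4,0.05,-0.04,0,0,0,4.5],[-4.6,0.05,-0.04,0,0,0,4.5],[-5.1,0.05,-0.04,0,0,0,4.5],[-5.1,0.05,-0.04,0,0,0,4.5]]]'

```text
t: 10.6
ee_pos: [0.6035, -0.0843, 0.0088]
tcp_rot: [-0.044, 0.999, 0.0, -0.001]
force: [-2.7, -0.1, 6.7]
gripper_width: 0.528
gripper_force: 30.0
```

Run:
```python
from h import *
delta(W(-20,-32),.009,95.1)
g=env.grab_frame("scene");f=env.grab_frame("top")
cv2.imwrite("pics/c5.png",np.hstack([cv2.resize(x[140:260,a:a+160],(400,300),interpolation=cv2.INTER_CUBIC) for x,a in((f["color"],255),(g["color"],230))]))
```

```text
t 10.6 p [ 0.6035 -0.0843  0.0088] rack [-22.1 -32.1] F [-2.7 -0.1  6.7] w 0.528 q [ 0.11  0.83 -0.02  1.77  0.04  0.54  1.72]
delta [-0.21  0.01 -0.02] [ 0.  -0.1 -0. ]
```

View pics/c5.png

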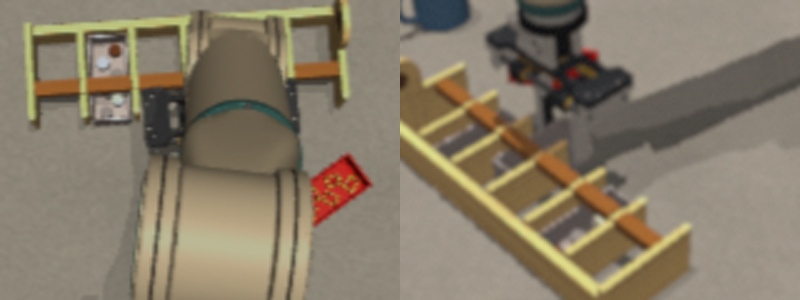

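The scene crop shows the tray entering the third gap at (520,165), beyond the rail, with the dividers straight and no side force. Next I release, back out, close and push from behind.

Call:
servo_tool --deltas '[[[0,0,-0.02,0,0,0,6],[0,0,-0.02,0,0,0,7.4],[0,0,-0.05,0,0,0,7.4],[0,0,-0.1,0,0,0,7.4],[2,0,-0.2,0,0,0,7.4],[4,0,-0.2,0,0,0,7.4],[5.5,0,-0.2,0,0,0,7.4],[5.5,0,-0.2,0,0,0,5],[5.5,0,-0.2,0,0,0,2],[5.5,0,-0.2,0,0,0,0],[5.5,0,-0.2,0,0,0,0],[5.5,0,-0.2,0,0,0,0]]]'

```text
t: 11.9
ee_pos: [0.5499, -0.0889, 0.0106]
tcp_rot: [-0.044, 0.999, 0.0, 0.0]
force: [-0.1, 0.2, 0.6]
gripper_width: 0.397
gripper_force: 0.0
```

Call:
servo_tool --deltas '[[[0,0,0,0,0,0,0],[0,0,0,0,0,0,0],[0,0,0,0,0,0,0]]]'

```text
t: 12.2
ee_pos: [0.5494, -0.0891, 0.0106]
tcp_rot: [-0.044, 0.999, 0.0, -0.0]
force: [-0.1, -0.6, -0.1]
gripper_width: 0.144
gripper_force: 0.0
```

Run:
```python
from h import *
delta(W(-8,-32),.009,95.1)
```

```text
t 12.2 p [ 0.5494 -0.0891  0.0106] rack [-76.4 -32.1] F [-0.1 -0.6 -0.1] w 0.144 q [ 0.13  0.78 -0.03  1.92  0.04  0.44  1.73]
delta [-6.84  0.01  0.16] [ 0. -0. -0.]
```

Call:
servo_tool --deltas '[[[0,0,0,0,0,0,0],[0,0,0,0,0,0,0],[-1,0,0,0,0,0,0],[-1.8,0,0,0,0,0,0],[-2.5,0,0,0,0,0,0],[-3.2,0,0,0,0,0,0],[-3.9,0,0,0,0,0,0],[-4.6,0,0,0,0,0,0],[-5.2,0,0,0,0,0,0],[-5.7,0,0,0,0,0,0],[-5.7,0,0,0,0,0,0]]]'

```text
t: 13.3
ee_pos: [0.6073, -0.0838, 0.0106]
tcp_rot: [-0.044, 0.999, 0.0, 0.001]
force: [-0.3, 0.9, -0.6]
gripper_width: 0.009
gripper_force: 0.0
```

Call:
servo_tool --deltas '[[[-0.3,0,0,0,0,0,0],[-0.5,0,0,0,0,0,0],[-0.7,0,0,0,0,0,0],[-0.7,0,0,0,0,0,0]]]'

```text
t: 13.7
ee_pos: [0.6134, -0.0833, 0.0106]
tcp_rot: [-0.044, 0.999, 0.0, 0.0]
force: [-0.7, 0.1, -1.8]
gripper_width: 0.006
gripper_force: 0.1
```

Run:
```python
from h import *
delta(W(-8,-32),.0105,95.1)
```

```text
t 13.7 p [ 0.6134 -0.0833  0.0106] rack [-12.1 -32.1] F [-0.7  0.1 -1.8] w 0.006 q [ 0.1   0.84 -0.02  1.74  0.03  0.56  1.72]
delta [-0.41  0.01  0.01] [ 0.  0. -0.]
```

Now I creep forward until the back board pushes back.

Call:
servo_tool --deltas '[[[-0.15,0,0,0,0,0,0],[-0.3,0,0,0,0,0,0],[-0.4,0,0,0,0,0,0],[-0.4,0,0,0,0,0,0]]]'

```text
t: 14.1
ee_pos: [0.6159, -0.0832, 0.0105]
tcp_rot: [-0.044, 0.999, 0.0, -0.001]
force: [-3.9, 0.9, 3.0]
gripper_width: 0.007
gripper_force: 2.1
```

Call:
servo_tool --deltas '[[[-0.1,0,0,0,0,0,0],[-0.2,0,0,0,0,0,0],[-0.2,0,0,0,0,0,0]]]'

```text
t: 14.4
ee_pos: [0.6159, -0.0831, 0.0103]
tcp_rot: [-0.044, 0.999, 0.0, -0.003]
force: [-8.2, 0.1, 5.3]
gripper_width: 0.011
gripper_force: 3.9
```

Run:
```python
from h import *
st()
```

```text
t 14.4 p [ 0.6159 -0.0831  0.0103] rack [ -9.6 -32.1] F [-8.2  0.1  5.3] w 0.011 q [ 0.1   0.84 -0.02  1.73  0.03  0.58  1.72]
```

The tool has stopped while the force rises, so the tray is seated. One firmer press to square it, then I back off and look.

Call:
servo_tool --deltas '[[[-0.15,0,0,0,0,0,0],[-0.3,0,0,0,0,0,0],[-0.3,0,0,0,0,0,0]]]'

```text
t: 14.7
ee_pos: [0.6158, -0.0832, 0.01]
tcp_rot: [-0.044, 0.999, 0.0, -0.006]
force: [-12.0, -1.2, 8.3]
gripper_width: 0.0
gripper_force: 6.4
```

Call:
servo_tool --deltas '[[[0.5,0,0,0,0,0,0],[2,0,-0.2,0,0,0,0],[5,0,-1,0,0,0,0],[9,0,-5,0,0,0,0],[13,3,-9,0,0,0,0],[15,8,-12,0,0,0,0],[15,13,-15,0,0,0,0],[15,18,-15,0,0,0,0],[15,23,-15,0,0,0,0],[15,25,-15,0,0,0,0],[15,25,-15,0,0,0,0]]]'

```text
t: 15.8
ee_pos: [0.4513, 0.1625, 0.1618]
tcp_rot: [-0.05, 0.999, 0.003, 0.003]
force: [0.1, -0.4, -0.1]
gripper_width: 0.004
gripper_force: 0.0
```

Run:
```python
from h import *
st()
g=env.grab_frame("scene");f=env.grab_frame("top")
cv2.imwrite("pics/c6.png",np.hstack([cv2.resize(x[b:b+110,a:a+146],(400,300),interpolation=cv2.INTER_CUBIC) for x,a,b in((f["color"],260,130),(g["color"],210,160))]))
```

```text
t 15.8 p [0.4513 0.1625 0.1618] rack [-151.7  227.2] F [ 0.1 -0.4 -0.1] w 0.004 q [-0.39  0.45 -0.01  2.03  0.    0.65  1.27]
```

View pics/c6.png

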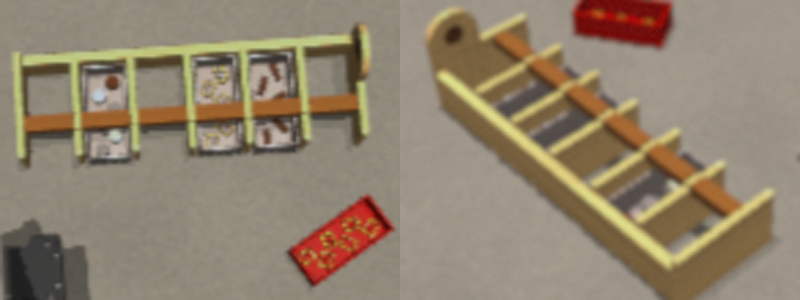

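The top crop shows the buckle tray in the third gap from the tall panel. Its near end at (215,152) lies on the line of the stored trays' ends at (110,160) and (278,148), level with the divider noses. The stored trays and the red tray haven't moved.

```bash
python3 -c "
from workcell import env
print(env.job_done())"
```

```text
the job is handed in; nothing more can be done
None
```

I touched the rail over gaps 1, 2 and 3 in order from the tall end, slid the loose tray into the third gap until it stopped against the back board, its near end flush with the dividers by camera, and handed the job in at about 16 s; I gripped it by its sides for the first part of the slide, then pushed it home from behind.

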